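# Align the quarter-turn fastener and hold the sprung cover shut

### The arm

A 6-joint arm with a two-finger parallel gripper is mounted at the origin on the work surface. World frame = base frame: x ahead of the robot, y to its left, z up, the work surface at z = 0. Lengths are in m, angles in rad, forces in N, time in s.
With the tool pointing down it reaches from about 0.375 to 0.9 m from the base axis. Payload 3.1 kg.
Tool frame: the origin (TCP) lies at the very end of the fingers, on their centre line; the grasp point (between the pads) lies 19 mm behind it; x points along the fingers, z is the direction in which the jaws open and shut, and the axes are right-handed (so a half turn about x gives the same grasp; the last joint's range is limited). The gripper opens to 85 mm and grips with 20 to 120 N. Pads are 22 mm wide; open, the fingers measure 114 mm over their backs; the gripper's body (76 mm by 85 mm) begins 54 mm behind the grasp point. The pads swing forward as they close: fully open they stand 13 mm farther back than shut.
Start: joints at [-1.425, 0.527, 1.433, -0, 1.181, -0.178], TCP at [0.199, -0.592, 0.231] pointing down, gripper open.
Joint ranges: [-3.08, 3.08], [-0.75, 2.2], [0.22, 2.44], [-1.43, 4.57], [0, 2.65], [-2.85, 2.85]. Speed limits (rad/s): [2.79, 2.79, 3.14, 3.14, 3.14, 3.14].

### API

Orientations are given as a unit quaternion [x, y, z, w].
In Python, from station import manip, viewer, job gives the robot as it stands.
- The arm moves only by the tool move_arm, never from a script. Its argument "deltas" is one flat list of numbers, 7 for each row, row after row: the finger opening in mm, from 0 to 85.4, then the shift along the tool's x, y, z in mm, then the turn, a rotation vector about the tool's x, y, z in degrees. In form: [jaw, tx, ty, tz, rx, ry, rz, jaw, tx, ty, tz, rx, ry, rz, ...]. A call has 1 to 10 rows; each row shifts and turns the commanded pose from where the row before left it, along the tool's axes as they then stand; what a row does not reach is not made up. A row lasts 1/10 s, in which the tool goes at most 50 mm and 8.59 degrees, less where a joint would pass 70% of its speed; a pose out of reach is approached as far as the arm can. A call is refused whole if a number of a shift passes 50 or a number of a turn 8.59, either way. A call with a gripper value outside its range is refused whole. The fingers move at their own pace and stop on an object; "force" is the grip in N (left out, the last holds). Time passes only in rows, so rows that do not move let the fingers close. It gives the time, the measured TCP pose, the force and the opening at its end, in the units of the state.
- manip.sense(): the state, without advancing time (a new reading comes with each control period).
- viewer.snapshot(name): name is "side" or "top" or "wrist"; returns a dict with "image" (384x512x3 uint8, red, green, blue), "depth" (384x512 float32, m along the optical axis (not along the pixel's ray), 0 where there is no reading), "fovy" (degrees; the focal length in pixels is half the picture's height over the tangent of half this angle, whatever the lens; pixels are square), "cx", "cy" (the principal point, pixels), "R" (3x3) and "t" (3): a world point X has camera coordinates R X + t. Camera axes: x right, y down, z forward; pixel columns grow to the right and rows downward; lengths in m; the calibration is good to about 2 mm. A picture is of the moment at which its call begins.
- job.sign_off(): hands the job in, once; it reports no verdict.
The state is a dict: "t": time; "q": joint angles; "qd": joint speeds; "tau": joint torques, N m; "tcp_pos": TCP position; "tool_rot": TCP orientation; "force": force on the tool from outside, world axes, zero at the start; "ft_torque": the same for the moment, N m; "finger_gap": opening from 0.0 (shut) to 1.0 (fully open).
Only numpy, scipy, OpenCV 4.12 (cv2) and the standard library are available. Lean on these libraries where they do the work, as an engineer would, in place of code of your own. Each camera call takes 0.05 s, during which the arm holds its last target.

### The job

On the blue assembly fixture, turn the wing of the quarter-turn fastener until its slot lines up with the two raised index marks on the cover, which lets its hidden cross bar drop through the frame. Then press the cover gently down against its springs until it sits fully on the frame's seal, never loading the seal beyond about 40 N, and finish while still holding it pressed there. Leave the loose tools and parts around it where they are.

Things in the scene. Friction and masses are not known exactly. Their poses are not given: they have to be found in the camera images.
- frame: blue fixture with a sheet-metal housing, fixed to the table. Base plate 290 x 230 x 12 mm; housing 200 (x) x 140 (y) mm, its black seal rim 85 mm up. Origin: centre of the underside; z up, x along the long side. Four screw heads (12 mm wide, at x +-93, y +-63, top at 105.5 mm) keep the cover in from above; an open toggle clamp 115 mm high stands at x 111..155, y 60..100 mm
- cover: grey steel plate 210 x 150 x 4 mm over the housing; origin: centre of its underside; axes as the frame's. Slides only straight down, on springs: underside 97 mm above the table at rest, 85 mm on the seal. 3 N starts it, 8 N brings it to the seal, a total push of 12 to 30 N holds it well. With the fastener over about 0.17 rad out of line, its cross bar strikes the frame after 5 mm and stops the cover
- press_area (a point): centre of the bare, flat part of the cover's top face, 45 mm from the cover's centre along its +x (90 mm from the fastener's axis); a good place to press. It is 101 mm above the table with the cover up
- wing (a point): middle of the fastener's wing: upright steel bar 44 mm long, 10 mm thick, 28 mm high, a dark slot along its top. On the turning axis, 45 mm from the cover's centre along its -x. The wing's top is 14 mm above this point, the cover's top face 22.5 mm below it; a round boss (30 mm wide, 8 mm high) lies under the wing. The point's x axis runs along the wing. Sinks with the cover
- fastener (a joint): turn of the wing about the vertical, rad, counter-clockwise from above positive. 0: wing in line with the index marks (along the cover's x). Starts at 0.75 to 1.45, stops at -0.6 and 1.6, light friction (0.05 N m), stays where left. The index marks are two dark ribs 18 x 6 x 2 mm on the cover, 37 mm either side of the axis along the cover's x
- bracket: bystander: aluminium angle 60 x 24 x 26 mm lying on the fixture's base plate at the -y side of the housing; origin under its centre
- collar: bystander: steel collar, 26 mm diameter, 14 mm high, on the base plate at the +y side of the housing; origin under its centre
- tape: bystander: roll of amber tape, 90 mm diameter, 45 mm high, on the table at the fixture's -y side; origin under its centre
- wrench: bystander: flat steel wrench lying on the table at the fixture's +y side; origin under its middle
- mallet: bystander: mallet with wooden handle, 250 mm long, lying to the robot's left; origin under its middle
- driver: bystander: black cordless driver lying on its side, to the robot's right, 74 mm high; origin under its motor housing
- rivet_tray: bystander: grey open tray 130 x 100 x 45 mm, to the left beyond the mallet; origin under its centre

How it is judged:
On the way:
1. the fastener's slot is lined up with the index marks (value of joint fastener between -0.18 and 0.18 rad), for 0.2 s.
At the end, for the whole second after the job is handed in: the slot is within 0.2 rad of the index marks, the cover's underside is within 1.5 mm of the seal height and bears on the frame with more than 1.5 N, pushed there by the robot (over 5 N) and at rest, all still so one second after the program ends (value of joint fastener between -0.2 and 0.2 rad and z of cover in the frame of frame below 0.0865 m and contact force between cover and frame above 1.5 N and contact force between any of the fingers, the arm and cover above 5 N and linear speed of cover below 0.01 m/s); the arm keeps its last pose, push and grip.
It fails at once if the cover or its cross bar loads the frame with more than 40 N (contact force between cover and frame above 40 N).
It fails at once if a bystander is moved by more than 30 mm (distance of any of bracket, collar, tape, wrench, mallet, driver, rivet_tray from where it was at the start of the episode above 0.03 m).
It also fails if it takes over 51 s, if anything falls off the work surface, if the arm or the gripper's body presses on something with over 40 N, if the wrist force passes 120 N, or if a joint passes its speed limit or range.

## Working session

There is one attempt and no reset: what is moved stays moved. The work goes in short steps, Python scripts to look and compute and a tool call to move; the robot and the scene stay as the last step left them, time stands still between calls to the robot, and variables do not carry over. Pictures are saved under pics/ and viewed, and the job is handed in when it is done.

Besides the shell and the picture viewer there is one more tool, called after ">>>" as name(argument=value, ...) on one line, values as JSON. move_arm: Moves the arm, as the interface text tells. Its arguments: {"type":"object","properties":{"deltas":{"type":"array"},"force":{"type":"number"}},"required":["deltas"]}

```bash
mkdir -p pics; ls
python3 - <<'E'
from station import manip, viewer
import cv2,numpy as np,pickle
s=manip.sense();print(s)
d={}
for n in("side","top","wrist"):
    v=viewer.snapshot(n);d[n]=v
    cv2.imwrite(f"pics/{n}0.png",v["image"][:,:,::-1]);print(n,v["fovy"],v["cx"],v["cy"],v["R"],v["t"])
pickle.dump(d,open("s0.pkl","wb"))
E
```

```text
pics
{'t': 0.0, 'q': array([-1.42551012e+00,  5.28494778e-01,  1.43391855e+00,  1.31270147e-06,
        1.18138465e+00, -1.78478335e-01]), 'qd': array([ 1.25522280e-03,  4.06821983e-04,  6.72255250e-05,  7.62115325e-04,
       -9.85072882e-04,  4.92468262e-04]), 'tau': array([ 1.48198182e-03, -4.42347407e+01, -1.78025508e+01, -1.27467956e-04,
        8.37980508e-03,  9.82942879e-06]), 'tcp_pos': array([ 0.19877105, -0.5917884 ,  0.23031087]), 'tool_rot': array([ 0.41343535,  0.57459225, -0.41231394,  0.57350865]), 'force': array([-1.17992437,  0.29033725, -0.60385389]), 'ft_torque': array([ 0.06493794, -0.05891613,  0.00542692]), 'finger_gap': 1.0021090112476019}
side 43.55239929725021 257.2348499910912 190.61519225320157 [[-0.95594562 -0.29336087  0.01036227]
 [-0.18210442  0.5649792  -0.80475865]
 [ 0.23023023 -0.77119252 -0.5935117 ]] [0.50154547 0.17942223 1.20703789]
top 54.04300856740674 256.72120611851864 188.49333941679552 [[-0.00117764 -0.99995414 -0.00950383]
 [-0.98144353  0.00297808 -0.19172824]
 [ 0.19174775  0.00910168 -0.98140204]] [0.02473349 0.51826232 1.18411775]
wrist 64.73974457466832 257.0450153456037 188.13807012417186 [[ 0.31832321 -0.94797832 -0.00272756]
 [-0.89842032 -0.30259769  0.31823822]
 [-0.30250829 -0.09885212 -0.94800685]] [-0.62243371 -0.04211737  0.38080531]
```

View pics/side0.png

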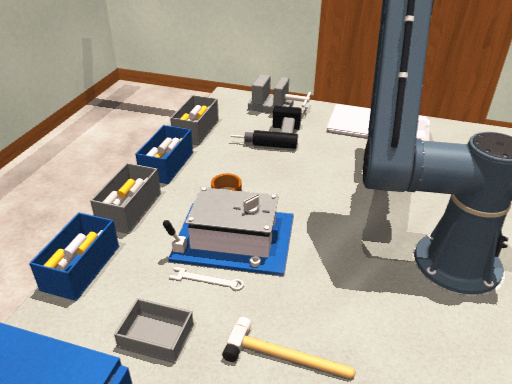

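View pics/top0.png

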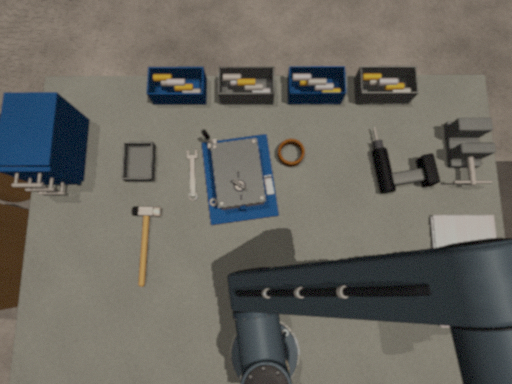

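```bash
cat > h.py <<'E'
import numpy as np,cv2,pickle
def f(v): return v["image"].shape[0]/2/np.tan(np.radians(v["fovy"]/2))
def ray(v,u,w,z):
    d=np.array([(u-v["cx"])/f(v),(w-v["cy"])/f(v),1.]);R=np.array(v["R"]);t=np.array(v["t"])
    c=-R.T@t;d=R.T@d
    return c+d*(z-c[2])/d[2]
def proj(v,X):
    p=np.array(v["R"])@np.array(X)+v["t"]
    return np.array([v["cx"]+f(v)*p[0]/p[2],v["cy"]+f(v)*p[1]/p[2]])
def crop(v,x0,y0,w,h,s,name):
    cv2.imwrite(name,cv2.resize(v["image"][y0:y0+h,x0:x0+w,::-1],None,fx=s,fy=s,interpolation=cv2.INTER_CUBIC))
E
python3 - <<'E'
from h import *
d=pickle.load(open("s0.pkl","rb"))
crop(d["top"],190,120,100,110,5,"pics/topc.png")
crop(d["side"],155,160,150,120,5,"pics/sidec.png")
v=d["top"]
im=cv2.cvtColor(v["image"],cv2.COLOR_RGB2HSV)
m=((im[:,:,0]>100)&(im[:,:,0]<125)&(im[:,:,1]>150)&(im[:,:,2]>60)).astype(np.uint8)
m[:, :190]=0;m[:120]=0;m[:,290:]=0;m[235:]=0
cs,_=cv2.findContours(m,cv2.RETR_EXTERNAL,cv2.CHAIN_APPROX_NONE)
pts=np.vstack([c for c in cs if len(c)>15])[:,0]
P=np.array([ray(v,u,w,0.012)[:2] for u,w in pts]).astype(np.float32)
r=cv2.minAreaRect(P*1000);print(r,cv2.boxPoints(r))
E
```

```text
((562.1013793945312, 84.29440307617188), (282.0284423828125, 220.4584197998047), 7.814955711364746) [[407.4085    174.32556  ]
 [437.3852    -44.085335 ]
 [716.79425    -5.7367554]
 [686.81757   212.67413  ]]
```

View pics/topc.png

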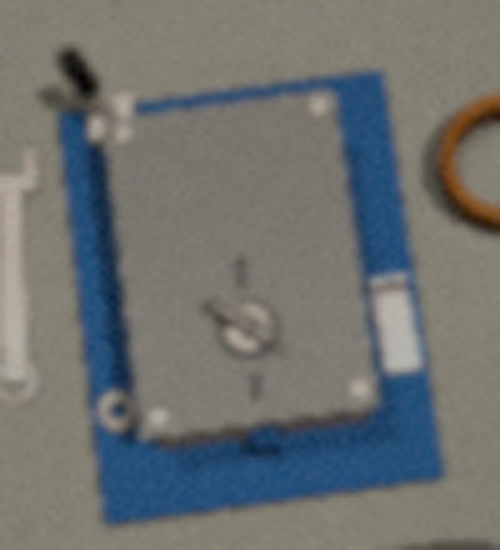

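View pics/sidec.png

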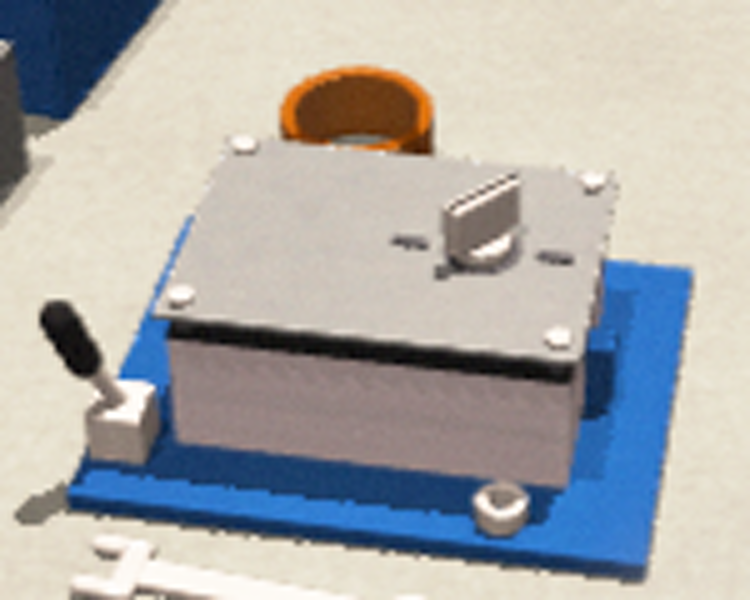

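Run:
```python
from h import *
d=pickle.load(open("s0.pkl","rb"))
v=d["top"];s=d["side"]
T=lambda x,y:(190+(x+.5)/5-.5,120+(y+.5)/5-.5)
S=lambda x,y:(155+(x+.5)/5-.5,160+(y+.5)/5-.5)
for n,a,b,z in [("scr+x-y",(320,104),(244,144),.1055),("scr-x-y",(360,388),(593,182),.1055),("scr-x+y",(158,416),(558,338),.1055),("scr+x+y",(124,105),(181,295),.1055),("mark+",(240,270),(409,242),.102),("mark-",(256,385),(555,258),.102),("wingA",(210,303),(446,205),.1375),("wingB",(274,346),(519,178),.1375)]:
    print(n,ray(v,*T(*a),z)[:2].round(4),ray(s,*S(*b),z)[:2].round(4))
```

```text
scr+x-y [0.6648 0.033 ] [0.6634 0.0362]
scr-x-y [0.4798 0.008 ] [0.4789 0.0118]
scr-x+y [0.4625 0.1336] [0.4617 0.1359]
scr+x+y [0.6647 0.1589] [0.6453 0.1612]
mark+ [0.5564 0.0836] [0.5548 0.084 ]
mark- [0.4825 0.073 ] [0.4813 0.0738]
wingA [0.5273 0.0996] [0.532 0.093]
wingB [0.5004 0.0603] [0.5044 0.061 ]
```

Run:
```python
from station import manip
from scipy.spatial.transform import Rotation as Ro
import numpy as np
s=manip.sense();R=Ro.from_quat(s["tool_rot"]).as_matrix();print(R.round(3), np.arctan2(R[1,2],R[0,2]), s["q"])
```

```text
[[-0.     0.948  0.318]
 [ 0.002  0.318 -0.948]
 [-1.     0.    -0.002]] -1.246964637076219 [-1.42549909e+00  5.28250147e-01  1.43359699e+00 -1.17564034e-06
  1.18137875e+00 -1.78533777e-01]
```

>>> move_arm(deltas=[85,0,15,-15,0,0,0,85,0,26,-27,0,0,0,85,0,26,-27,0,0,0,85,0,26,-27,0,0,0,85,0,26,-27,0,0,0,85,0,26,-27,0,0,0,85,0,26,-27,0,0,0,85,0,26,-27,0,0,0,85,0,26,-27,0,0,0,85,0,26,-27,0,0,0], force=30)

```text
t: 1.15
tcp_pos: [0.3532, -0.2672, 0.2313]
tool_rot: [0.413, 0.574, -0.413, 0.574]
force: [0.3, -0.3, -0.2]
finger_gap: 0.998
```

>>> move_arm(deltas=[85,0,26,-27,0,0,0,85,0,26,-27,0,0,0,85,0,26,-27,0,0,0,85,0,26,-27,0,0,0,85,0,26,-27,0,0,0,85,0,26,-27,0,0,0,85,0,26,-27,0,0,0,85,0,26,-27,0,0,0,85,0,22,-25,0,0,0,85,0,10,-10,0,0,0])

```text
t: 2.15
tcp_pos: [0.5011, 0.0481, 0.2312]
tool_rot: [0.412, 0.575, -0.412, 0.575]
force: [-0.6, -0.7, 0.4]
finger_gap: 0.997
```

>>> move_arm(deltas=[85,0,0,0,-5,0,0,85,0,0,0,-8,0,0,85,0,0,0,-8,0,0,85,0,0,0,-8,0,0,85,0,0,0,-6,0,0,85,0,0,0,0,0,0,85,0,0,0,0,0,0])

```text
t: 2.85
tcp_pos: [0.5003, 0.0452, 0.2312]
tool_rot: [0.222, 0.671, -0.222, 0.671]
force: [0.0, -0.5, -0.3]
finger_gap: 0.995
```

Run:
```python
from station import manip, viewer
from h import *
from scipy.spatial.transform import Rotation as Ro
s=manip.sense();R=Ro.from_quat(s["tool_rot"]).as_matrix();print(s["t"],s["tcp_pos"],np.arctan2(R[1,2],R[0,2]),s["q"],s["force"])
d={n:viewer.snapshot(n) for n in("wrist","top")}
pickle.dump(d,open("s1.pkl","wb"))
crop(d["wrist"],0,0,512,384,1.5,"pics/w1.png")
```

```text
2.85 [0.50031366 0.04519384 0.23120837] -0.6388854097998646 [-1.32576321e-01  3.63635920e-01  1.73494569e+00 -2.61882644e-04
  1.04342796e+00  5.06440881e-01] [ 0.0284949  -0.46540027 -0.34668433]
```

View pics/w1.png

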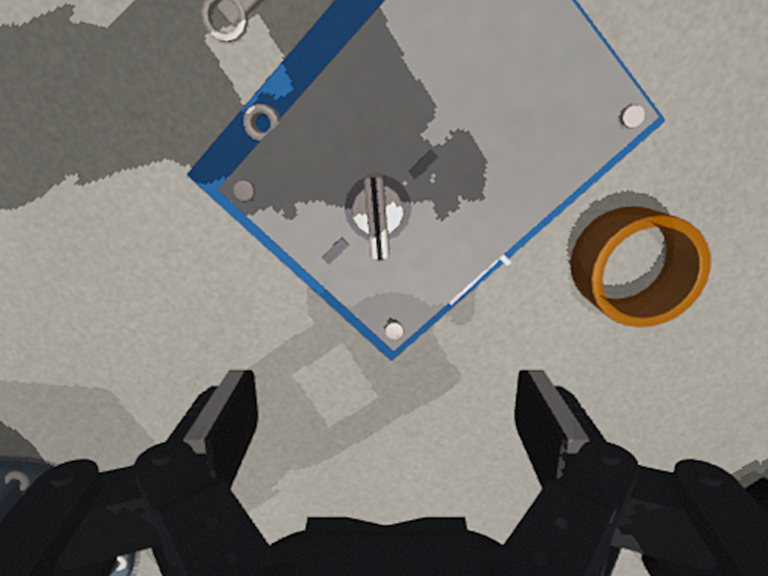

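Run:
```python
from h import *
v=pickle.load(open("s1.pkl","rb"))["wrist"]
W=lambda x,y:((x+.5)/1.5-.5,(y+.5)/1.5-.5)
g=lambda p,z:ray(v,*W(*p),z)[:2]
P={k:g(p,z) for k,p,z in [("s-+",(243,190),.1055),("s--",(394,329),.1055),("s+-",(633,116),.1055),("m+",(423,165),.103),("m-",(335,250),.103),("wA",(375,178),.1375),("wB",(380,259),.1375)]}
for k in P:print(k,P[k].round(4))
c=(P["s-+"]+P["s+-"])/2;a=P["s+-"]-P["s--"];y=np.arctan2(a[1],a[0]);print(c,y,np.hypot(*a))
print("axis",c-.045*np.array([np.cos(y),np.sin(y)]),(P["m+"]+P["m-"])/2,(P["wA"]+P["wB"])/2)
w=P["wA"]-P["wB"];print(np.arctan2(w[1],w[0]),np.hypot(*w))
m=P["m+"]-P["m-"];print(np.arctan2(m[1],m[0]),np.hypot(*m))
```

```text
s-+ [0.4614 0.135 ]
s-- [0.4797 0.0113]
s+- [0.6622 0.0363]
m+ [0.5538 0.0838]
m- [0.4813 0.0745]
wA [0.5298 0.0967]
wB [0.5062 0.061 ]
[0.56178528 0.08564386] 0.1364507849243429 0.18417734106006178
axis [0.51720355 0.07952261] [0.51753723 0.0791709 ] [0.51798297 0.07881918]
0.9874974746081795 0.04277670879964454
0.1269170050233226 0.0730184357845588
```

>>> move_arm(deltas=[50,0,12,-2,0,0,0,50,0,14,-2,0,0,0,50,0,11.5,-2,0,0,0,50,10,0,0,-3,0,0,50,20,0,0,0,0,0,50,20,0,0,0,0,0,50,20,0,0,0,0,0,50,10,0,0,0,0,0,50,0,0,0,0,0,0,50,0,0,0,0,0,0])

```text
t: 3.95
tcp_pos: [0.5186, 0.0798, 0.1516]
tool_rot: [0.203, 0.677, -0.203, 0.677]
force: [0.0, 0.0, 0.3]
finger_gap: 0.586
```

Run:
```python
from station import manip, viewer
from h import *
from scipy.spatial.transform import Rotation as Ro
s=manip.sense();R=Ro.from_quat(s["tool_rot"]).as_matrix();print(s["t"],s["tcp_pos"],np.arctan2(R[1,2],R[0,2]),s["q"],s["force"],s["finger_gap"])
d={n:viewer.snapshot(n) for n in("wrist","side")}
crop(d["wrist"],0,0,512,384,1.5,"pics/w2.png")
crop(d["side"],155,110,150,150,4,"pics/sd2.png")
```

```text
3.95 [0.51855834 0.07979552 0.15161792] -0.5832700024670576 [-6.05306309e-02  5.08538870e-01  1.76166599e+00  8.32089554e-05
  8.70716626e-01  5.22685676e-01] [0.00556094 0.01582609 0.29233021] 0.5855512758220208
```

View pics/w2.png

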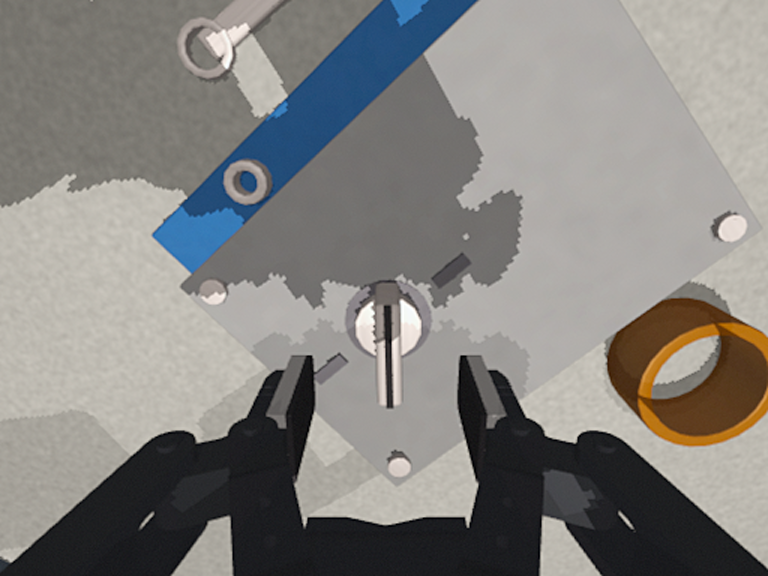

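View pics/sd2.png

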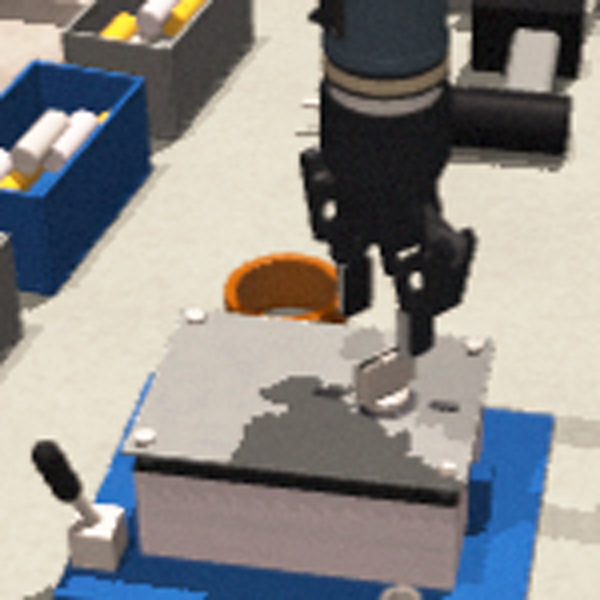

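>>> move_arm(deltas=[50,10,0,0,0,0,0,50,12,0,0,0,0,0,50,10,0,0,0,0,0,50,4,0,0,0,0,0,50,0,0,0,0,0,0])

```text
t: 4.55
tcp_pos: [0.5172, 0.0794, 0.1142]
tool_rot: [0.203, 0.678, -0.204, 0.676]
force: [-0.8, -1.2, 0.1]
finger_gap: 0.583
```

>>> move_arm(deltas=[25,0,0,0,0,0,0,20,0,0,0,0,0,0,15,0,0,0,0,0,0,10,0,0,0,0,0,0,5,0,0,0,0,0,0,5,0,0,0,0,0,0,5,0,0,0,0,0,0,5,0,0,0,0,0,0])

```text
t: 5.35
tcp_pos: [0.519, 0.079, 0.1158]
tool_rot: [0.203, 0.676, -0.203, 0.678]
force: [2.3, -3.1, 3.4]
finger_gap: 0.108
```

>>> move_arm(deltas=[5,0,0,0,4,0,0,5,0,0,0,7,0,0,5,0,0,0,7,0,0,5,0,0,0,7,0,0,5,0,0,0,7,0,0,5,0,0,0,7,0,0,5,0,0,0,6,0,0,5,0,0,0,3.8,0,0,5,0,0,0,0,0,0,5,0,0,0,0,0,0])

```text
t: 6.35
tcp_pos: [0.5194, 0.0784, 0.1159]
tool_rot: [0.465, 0.531, -0.465, 0.534]
force: [2.2, -5.8, 3.2]
finger_gap: 0.11
```

Run:
```python
from station import manip, viewer
from h import *
from scipy.spatial.transform import Rotation as Ro
s=manip.sense();R=Ro.from_quat(s["tool_rot"]).as_matrix();print(s["t"],s["tcp_pos"],np.arctan2(R[1,2],R[0,2]),s["q"],s["force"],s["ft_torque"],s["finger_gap"])
v=viewer.snapshot("wrist")
crop(v,0,0,512,384,1.5,"pics/w3.png")
```

```text
6.35 [0.51943924 0.07840905 0.11585612] -1.4353602463112964 [-0.06229839  0.56740932  1.78801773 -0.00192929  0.78292215  1.37442436] [ 2.15590549 -5.81849093  3.24645284] [-0.84966035 -0.45519467 -0.05860441] 0.10958018053511323
```

View pics/w3.png

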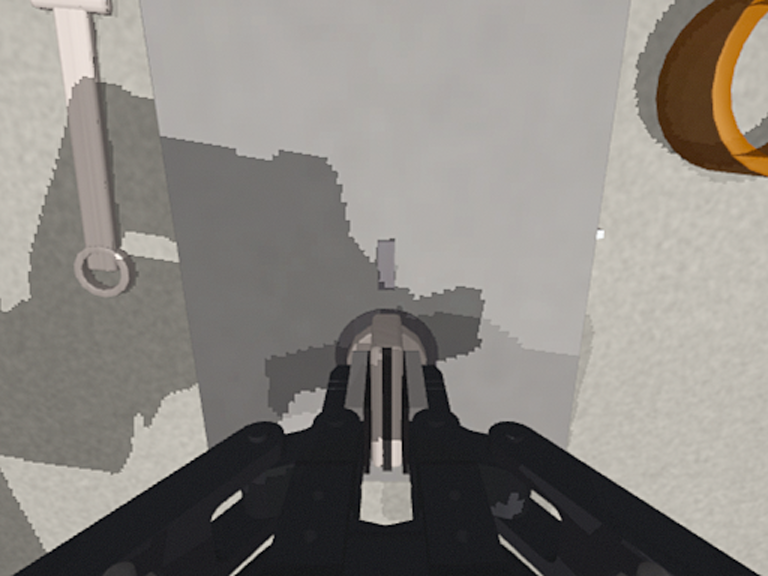

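>>> move_arm(deltas=[20,0,0,0,0,0,0,30,0,0,0,0,0,0,30,0,0,0,0,0,0,30,0,0,0,0,0,0,30,-10,0,0,0,0,0,30,-15,0,0,0,0,0,30,-15,0,0,0,0,0,30,-10,0,0,0,0,0,30,0,0,0,0,0,0])

```text
t: 7.3
tcp_pos: [0.519, 0.0794, 0.1671]
tool_rot: [0.466, 0.532, -0.464, 0.534]
force: [0.4, -0.5, -0.1]
finger_gap: 0.354
```

>>> move_arm(deltas=[0,0,12,0,0,0,0,0,0,20,0,0,0,0,0,0,20,0,0,0,0,0,0,20,0,0,0,0,0,0,12,0,0,0,0,0,0,5,0,0,0,0,0,0,0,0,0,0,0,0,0,0,0,0,0])

```text
invalid input at $.deltas: expected a multiple of 7 numbers
```

Run:
```python
from station import manip, viewer
from h import *
from scipy.spatial.transform import Rotation as Ro
s=manip.sense();R=Ro.from_quat(s["tool_rot"]).as_matrix();print(s["t"],s["tcp_pos"],np.arctan2(R[1,2],R[0,2]),s["q"],s["force"],s["ft_torque"],s["finger_gap"])
d={n:viewer.snapshot(n) for n in("top","side","wrist")}
pickle.dump(d,open("s2.pkl","wb"))
crop(d["side"],155,110,150,150,4,"pics/sd4.png")
crop(d["top"],190,120,100,110,5,"pics/t4.png")
```

```text
7.3 [0.51904757 0.07941777 0.16708194] -1.4354027979243753 [-6.12209253e-02  4.83814302e-01  1.74964959e+00  1.10245975e-04
  9.04417047e-01  1.37411272e+00] [ 0.42212081 -0.46438477 -0.07203721] [ 0.00809608 -0.01351735 -0.06488059] 0.35350207890073454
```

View pics/sd4.png

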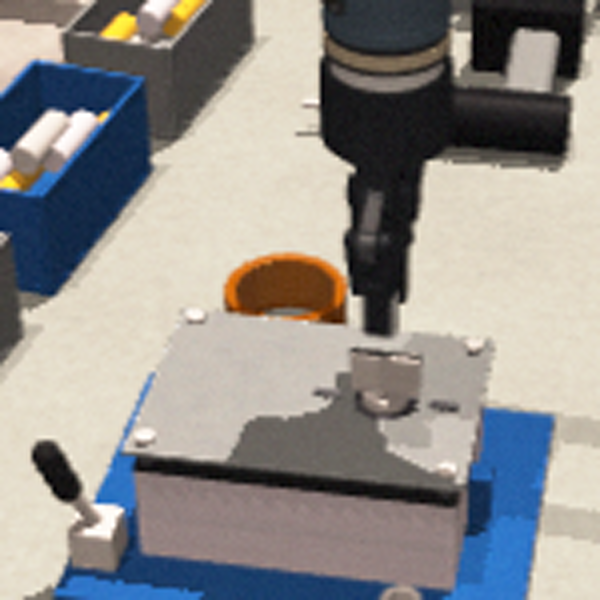

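View pics/t4.png

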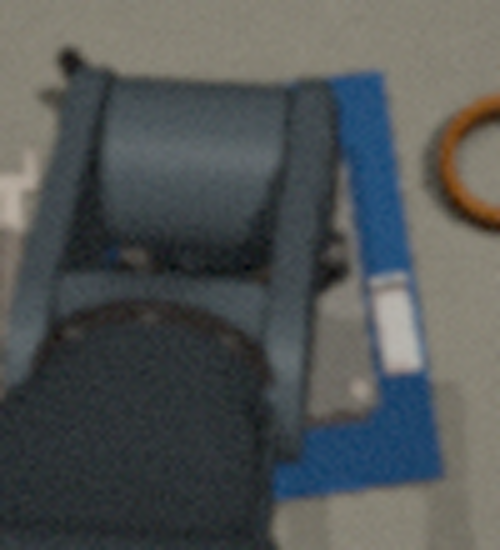

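Run:
```python
from h import *
v=pickle.load(open("s2.pkl","rb"))["wrist"];crop(v,160,120,200,190,4,"pics/w4.png")
```

```text
(no output)
```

View pics/w4.png

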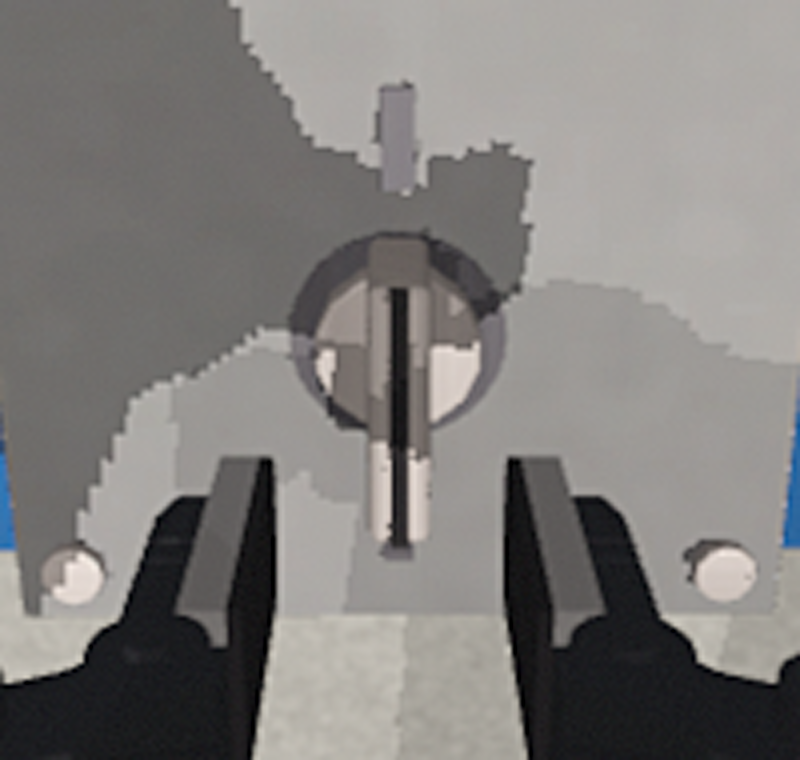

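>>> move_arm(deltas=[0,0,12,0,0,0,0,0,0,20,0,0,0,0,0,0,20,0,0,0,0,0,0,20,0,0,0,0,0,0,12,0,0,0,0,0,0,5,0,0,0,0,0,0,0,0,0,0,0,0,0,0,0,0,0,0])

```text
t: 8.25
tcp_pos: [0.6054, 0.0914, 0.1647]
tool_rot: [0.465, 0.533, -0.465, 0.532]
force: [-0.1, 0.7, -0.9]
finger_gap: 0.003
```

Run:
```python
from station import manip, viewer
from h import *
s=manip.sense();print(s["t"],s["tcp_pos"],s["force"],s["finger_gap"])
d={n:viewer.snapshot(n) for n in("side","wrist")}
crop(d["side"],155,110,150,150,4,"pics/sd5.png")
crop(d["wrist"],0,0,512,384,1.5,"pics/w5.png")
```

```text
8.25 [0.60540668 0.09141234 0.16470629] [-0.12502292  0.65000364 -0.88339039] 0.002796115663825908
```

View pics/sd5.png

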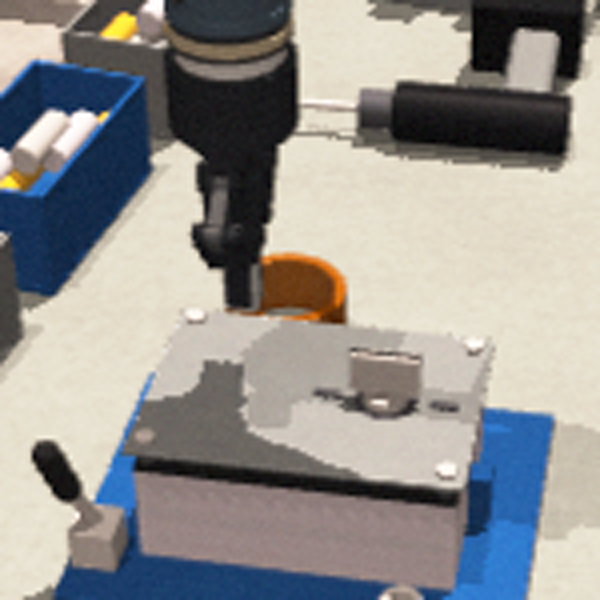

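>>> move_arm(deltas=[0,8,0,0,0,0,0,0,14,0,0,0,0,0,0,14,0,0,0,0,0,0,12,0,0,0,0,0,0,6,0,0,0,0,0,0,2,0,0,0,0,0,0,0,0,0,0,0,0,0,0,0,0,0,0,0])

```text
t: 9.15
tcp_pos: [0.6066, 0.0914, 0.1097]
tool_rot: [0.465, 0.532, -0.465, 0.533]
force: [-0.3, 0.3, -0.3]
finger_gap: 0.003
```

>>> move_arm(deltas=[0,1,0,0,0,0,0,0,2,0,0,0,0,0,0,2,0,0,0,0,0,0,2,0,0,0,0,0,0,2,0,0,0,0,0,0,1,0,0,0,0,0,0,0,0,0,0,0,0,0,0,0,0,0,0,0])

```text
t: 9.95
tcp_pos: [0.6062, 0.0914, 0.0996]
tool_rot: [0.465, 0.533, -0.465, 0.533]
force: [-1.3, -0.5, 3.8]
finger_gap: -0.001
```

Contact at about 3.8 N. I'll press on in small steps.

>>> move_arm(deltas=[0,1,0,0,0,0,0,0,1,0,0,0,0,0,0,1,0,0,0,0,0,0,1,0,0,0,0,0,0,1,0,0,0,0,0,0,1,0,0,0,0,0,0,0,0,0,0,0,0,0,0,0,0,0,0,0])

```text
t: 10.75
tcp_pos: [0.6062, 0.0914, 0.0936]
tool_rot: [0.465, 0.533, -0.465, 0.533]
force: [-1.8, -0.4, 6.3]
finger_gap: 0.001
```

>>> move_arm(deltas=[0,1,0,0,0,0,0,0,1,0,0,0,0,0,0,1,0,0,0,0,0,0,0,0,0,0,0,0,0,0,0,0,0,0,0])

```text
t: 11.25
tcp_pos: [0.6062, 0.0914, 0.0908]
tool_rot: [0.465, 0.533, -0.465, 0.533]
force: [-2.2, -0.3, 6.9]
finger_gap: 0.003
```

>>> move_arm(deltas=[0,0.5,0,0,0,0,0,0,0.5,0,0,0,0,0,0,0.5,0,0,0,0,0,0,0.5,0,0,0,0,0,0,0,0,0,0,0,0,0,0,0,0,0,0,0])

```text
t: 11.85
tcp_pos: [0.6062, 0.0914, 0.0891]
tool_rot: [0.465, 0.533, -0.465, 0.533]
force: [-3.5, 0.2, 8.8]
finger_gap: -0.002
```

>>> move_arm(deltas=[0,0.5,0,0,0,0,0,0,0,0,0,0,0,0,0,0,0,0,0,0,0])

```text
t: 12.15
tcp_pos: [0.6062, 0.0914, 0.0891]
tool_rot: [0.465, 0.533, -0.465, 0.533]
force: [-3.0, -0.9, 11.5]
finger_gap: -0.003
```

>>> move_arm(deltas=[0,0.5,0,0,0,0,0,0,0,0,0,0,0,0,0,0,0,0,0,0,0])

```text
t: 12.45
tcp_pos: [0.6062, 0.0914, 0.0891]
tool_rot: [0.465, 0.533, -0.465, 0.533]
force: [-4.0, -0.7, 15.1]
finger_gap: -0.001
```

>>> move_arm(deltas=[0,0.5,0,0,0,0,0,0,0,0,0,0,0,0,0,0,0,0,0,0,0])

```text
t: 12.75
tcp_pos: [0.6062, 0.0914, 0.089]
tool_rot: [0.465, 0.533, -0.465, 0.533]
force: [-4.5, 0.5, 16.6]
finger_gap: -0.001
```

>>> move_arm(deltas=[0,0.5,0,0,0,0,0,0,0,0,0,0,0,0,0,0,0,0,0,0,0,0,0,0,0,0,0,0,0,0,0,0,0,0,0,0,0,0,0,0,0,0])

```text
t: 13.35
tcp_pos: [0.6062, 0.0914, 0.089]
tool_rot: [0.465, 0.532, -0.465, 0.533]
force: [-5.8, -0.5, 19.1]
finger_gap: 0.001
```

Run:
```python
from station import manip, viewer
from h import *
s=manip.sense();print(s["t"],s["tcp_pos"],s["force"],s["finger_gap"])
d={n:viewer.snapshot(n) for n in("side","wrist")}
s=manip.sense();print(s["t"],s["tcp_pos"],s["force"])
crop(d["side"],155,110,150,150,4,"pics/sd6.png")
```

```text
13.35 [0.60620711 0.0913878  0.08901568] [-5.7723674  -0.47361524 19.12692533] 0.0007060447644349111
13.45 [0.60616931 0.0914118  0.08901896] [-5.21358358 -1.38431907 18.77185242]
```

View pics/sd6.png

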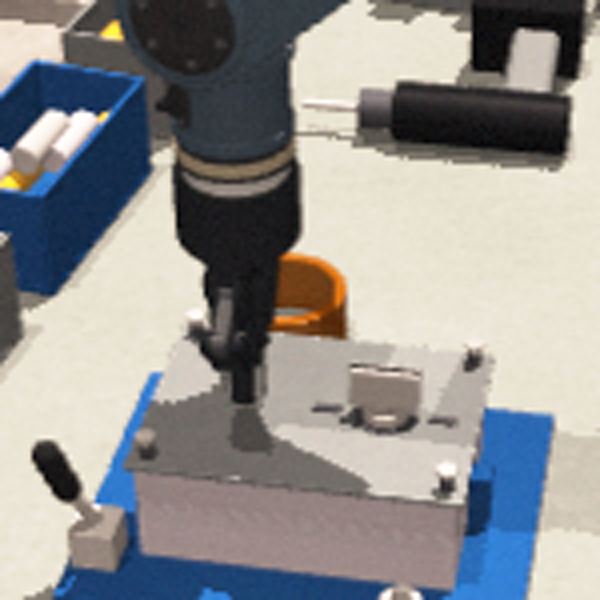

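The side view shows the cover down: the black seal gap has closed and the screw posts stand proud. The wing, at about (385,395), lies in line with the marks. The force holds steady at about 19 N.

```bash
python3 -c "
from station import job,manip
job.sign_off()
s=manip.sense();print(s['t'],s['tcp_pos'],s['force'])"
```

```text
the job is handed in; nothing more can be done
the job is handed in; nothing more can be done
```

I gripped the wing and turned it about 49° clockwise, until its slot lined up with the index marks. I then released it and pressed the cover down with closed fingers on the press area, and handed the job in at about t = 13.5 s while still pressing.

**Alignment:** After release, the wrist and side views showed the slot in line with the marks. I did not measure its angle again after that, but the cover went past the 5 mm point where a misaligned cross bar would have stopped it.

**Cover on the seal:** The fingertips stopped at z = 0.089 m, which is the seated height, and the seal gap looked closed in the side view. The push held at about 19 N, and the highest reading at the end of any pressing move was 19.1 N.

**Bystanders:** The tape and driver look unmoved in the last side view. I did not measure any of the bystanders afterwards, but the arm stayed clear of them.

**Failed or missing checks:** One move call was refused for a wrong number count and sent again. The state read after sign-off was also refused, so the last force and pose readings are from just before it.

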